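Change the work in the carving saddle

ROBOT

A 6-joint arm with a two-finger parallel gripper is mounted at the origin on the work surface. World frame = base frame: x ahead of the robot, y to its left, z up, the work surface at z = 0. Lengths are in m, angles in rad, forces in N, time in s.
With the tool pointing down it reaches from about 0.4 to 0.925 m from the base axis. Payload 12.5 kg.
Tool frame: the origin (TCP) lies midway between the tips of the shut fingers; the grasp point (between the pads) lies 19 mm behind it; z points along the fingers, y is the line along which they close (so a half turn about z gives the same grasp; the last joint's range is limited). The gripper opens to 95 mm and grips with 3 to 60 N. Pads are 20 mm wide; open, the fingers measure 119 mm over their backs; the gripper's body (75 mm by 180 mm) begins 59 mm behind the grasp point.
Start: joints at [1.03, 0.491, 1.559, -0, 1.092, -0.106], TCP at [0.263, 0.567, 0.215] pointing down, gripper open.
Joint ranges: [-3.1, 3.1], [-0.84, 2.19], [0.05, 2.79], [-1.13, 4.28], [0.06, 2.93], [-2.69, 2.69]. Speed limits (rad/s): [2.22, 2.22, 2.79, 3.14, 3.14, 3.14].

INTERFACE

Orientations are given as a 3x3 rotation matrix whose columns are the frame's x, y, z axes.
In Python, from plant import arm gives the robot as it stands.
- The arm moves only by the tool move_arm, never from a script. Its argument "commands" is a list of rows, each an object with "dp": the shift along the tool's x, y, z in mm, a list of three; "spin": the turn about the tool's z in units of 5 degrees (1.0 is 5 degrees). A call has 1 to 10 rows; each row is the pose to reach, as a shift and turn from the pose commanded when the call began, along the tool's axes at that moment; what a row does not reach only later rows make up. A row lasts 1/12 s, in which the tool goes at most 41.7 mm and 7.16 degrees, less where a joint would pass 70% of its speed; a pose out of reach is approached as far as the arm can. A call with a gripper value outside its range is refused whole. "gripper" is the opening, from 0 (shut) to 1 (fully open), set as the call begins (left out, the last holds). The fingers move at their own pace and stop on an object; "grip_force" is the grip in N (left out, the last holds). Time passes only in rows, so rows that repeat a pose let the fingers close. It gives the time, the measured TCP pose, the force, the opening and the grip force at its end, in the units of the state.
- arm.observe(): the state, without advancing time (a new reading comes with each control period).
- arm.capture(name): name is "scene" or "top"; returns the picture (480x640x3 uint8, red, green, blue); there is no depth.
- arm.camera_info(name): a dict with "fx", "fy", "cx", "cy" (pixels), "k1" (the pictures are not rectified: a ray, as slopes to the right and down, at radius r is drawn at 1 + k1 r^2 times it, then the intrinsics apply), "world_to_cam" (4x4, takes a point from world to camera coordinates). Camera axes: x right, y down, z forward; pixel columns grow to the right and rows downward; lengths in m; the calibration is good to about 2 mm. A picture is of the moment at which its call begins. camera_info takes no time and is no camera call.
- arm.close_job(): hands the job in; it is judged then, once.
The state is a dict: "time_s": time; "q": joint angles; "dq": joint speeds; "joint_efforts": joint torques, N m; "eef_pos": TCP position; "tool_rot": TCP orientation; "wrist_force": force on the tool from outside, world axes, zero at the start; "torque": the same for the moment, N m; "opening": finger opening in m; "finger_force": force on a finger pad.
Only numpy, scipy, OpenCV 4.12 (cv2) and the standard library are available. Lean on these libraries where they do the work, as an engineer would, in place of code of your own. Each camera call takes 0.05 s, during which the arm holds its last target. There are 200 camera calls.

TASK

Swing the keeper of the carving saddle open, lift out the finished spindle and lay it gently in a groove of the stock cradle, resting on both rails. Then lay the thickest blank in the saddle, in both V blocks with its end right up against the end stop, and swing the keeper fully closed over it. Leave the other two blanks in their grooves and everything else on the bench where it is, and do not drop or slam the bars.

Things in the scene. Friction and masses are not known exactly. Their poses are not given: they have to be found in the camera images.
- spindle_mid (a point): the finished spindle: a round wooden bar 200 mm long and 40 mm in diameter, turned with narrow coves and beads but plain over its middle 36 mm; about 165 g (varies). The point is the centre of the bar; its x axis runs along the bar. It starts in the saddle, under the keeper
- thick_mid (a point): the thickest blank: a plain round wooden bar 200 mm long, 40 mm in diameter, about 176 g; starts in one of the cradle's grooves. Point: centre of the bar, x axis along it
- medium_mid (a point): a plain round blank of the same wood, 200 mm long, 30 mm in diameter, in another groove, to be left there. Point: centre of the bar, x along it
- slim_mid (a point): a plain round blank of the same wood, 200 mm long, 24 mm in diameter, in another groove, to be left there. Point: centre of the bar, x along it
- cradle: the stock cradle, fixed: 150 x 288 x 10 mm wooden base with two rails (20 mm thick, centred 55 mm either side of the middle) with four 90 degree V grooves each, 72 mm apart, bottoms 24 mm and tops 48 mm above the table; bars lie along the cradle's x. The 90 mm between the rails are free for fingers down to the base. One groove, any of them, starts empty. Origin: centre of the underside; z up
- saddle: the carving saddle, fixed: 235 x 130 x 10 mm wooden base with two V blocks (20 mm thick, 50 mm either side of the origin along x, groove bottoms 24, tops 48 mm above the table), an end stop (60 wide, 78 high) at its +x end with its face at x = 103 mm, and a steel post at x = -78, y = 52 mm. Origin: underside, below the groove line, midway between the V blocks; x along the groove to the stop
- seat (a point): where the centre of a 40 mm bar lies when it rests in both V blocks of the saddle with its end touching the end stop (52 mm above the table); x along the groove towards the stop
- keeper (a joint): the keeper's swing angle about its upright post: 0 = closed, lying straight across the bar; it grows as the keeper swings clockwise seen from above, its free end first towards the saddle's -x end and then outwards, limit 1.9 rad. Stays where it is left (light friction, about 1 N at the knob)
- keeper_knob (a point): grip point on the upright steel knob (18 mm in diameter, 38 mm tall; the point is 14 mm below its top, 24 mm above the arm) at the free end of the keeper, a wooden arm 24 mm wide, 12 mm thick, underside 78 mm above the table, 6 mm over a 40 mm bar in the saddle. It crosses the bar near the end away from the stop; from about 1.2 rad on it is clear of a bar being lifted
- pivot (a point): point on the keeper's upright pivot axis, at the height of the knob's grip point, 88 mm from it
- oil: bystander: amber bottle of oil, 54 mm in diameter, 135 mm tall, standing. Origin: centre of its underside
- chisel: bystander: carving chisel lying beside the saddle, about 190 mm long, 24 mm thick. Origin: at the ferrule, on the table; x along the blade
- sander: bystander: cork sanding block 75 x 45 x 28 mm beside the saddle. Origin: centre of its underside
- bowl: bystander: wooden bowl 110 mm across, 45 mm high. Origin: centre of its underside
- bangle: bystander: wooden bangle 72 mm across, 14 mm high, lying flat. Origin: centre of its underside
- groove0 (a point): where the centre of a 40 mm bar lies when it rests centred in groove 1 of 4 of the cradle (counted from the cradle's -y side), 52 mm above the table; x along the groove. Thinner bars lie lower: their centre is 24 mm + 1.414 x radius above the table
- groove1 (a point): where the centre of a 40 mm bar lies when it rests centred in groove 2 of 4 of the cradle (counted from the cradle's -y side), 52 mm above the table; x along the groove. Thinner bars lie lower: their centre is 24 mm + 1.414 x radius above the table
- groove2 (a point): where the centre of a 40 mm bar lies when it rests centred in groove 3 of 4 of the cradle (counted from the cradle's -y side), 52 mm above the table; x along the groove. Thinner bars lie lower: their centre is 24 mm + 1.414 x radius above the table
- groove3 (a point): where the centre of a 40 mm bar lies when it rests centred in groove 4 of 4 of the cradle (counted from the cradle's -y side), 52 mm above the table; x along the groove. Thinner bars lie lower: their centre is 24 mm + 1.414 x radius above the table

How it is judged:
By the outcome, as a careful person would: the job done as asked, in the order asked, and still so for the second after the job is handed in, with the robot touching nothing.
It also fails if it takes over 69 s, if anything falls off the work surface, if the arm or the gripper's body presses on something with over 40 N, if the wrist force passes 120 N, or if a joint passes its speed limit or range.

## Working session

There is one attempt and no reset: what is moved stays moved. The work goes in short steps, Python scripts to look and compute and a tool call to move; the robot and the scene stay as the last step left them, time stands still between calls to the robot, and variables do not carry over. Pictures are saved under pics/ and viewed, at most 10 in all, crops included, and the job is handed in when it is done.

Besides the shell and the picture viewer there is one more tool, called after "Request:" in YAML: its name, and indented under it one key for each argument. move_arm: Moves the arm, as the interface text tells. Its arguments: {"type":"object","properties":{"commands":{"type":"array","items":{"type":"object","properties":{"dp":{"type":"array","items":{"type":"number"}},"spin":{"type":"number"}}}},"gripper":{"type":"number"},"grip_force":{"type":"number"}},"required":["commands"]}

```bash
mkdir -p pics; ls
python3 - <<'E'
from plant import arm
import cv2
for n in("scene","top"):
    cv2.imwrite(f"pics/{n}0.png",arm.capture(n)[:,:,::-1]); print(n,arm.camera_info(n))
s=arm.observe();print(s)
E
```

```text
pics
scene {'fx': 503.8853229316484, 'fy': 503.8853229316484, 'cx': 320.8349327373162, 'cy': 243.55510255940564, 'k1': -0.05400276435462734, 'world_to_cam': array([[-0.44204743,  0.89696833, -0.00647229,  0.25883258],
       [ 0.63697395,  0.30881933, -0.70632486, -0.33131607],
       [-0.63155226, -0.31635177, -0.70785825,  1.40679847],
       [ 0.        ,  0.        ,  0.        ,  1.        ]])}
top {'fx': 558.3811077116513, 'fy': 558.3811077116513, 'cx': 308.56958432677686, 'cy': 239.33153378132556, 'k1': -0.12895569404930077, 'world_to_cam': array([[-0.0080334 , -0.99995889,  0.0042048 , -0.00376328],
       [-0.98926651,  0.00733383, -0.14593827,  0.59635296],
       [ 0.14590143, -0.00533205, -0.98928476,  1.1082712 ],
       [ 0.        ,  0.        ,  0.        ,  1.        ]])}
{'time_s': 0.1, 'q': array([ 1.03043780e+00,  4.91499689e-01,  1.55937227e+00,  4.89546617e-07,
        1.09172247e+00, -1.05572138e-01]), 'dq': array([ 1.28103294e-05, -6.99188123e-04, -1.77981124e-03,  3.61630221e-04,
        1.58813807e-03,  1.83701645e-03]), 'joint_efforts': array([ 1.55951377e-03, -6.13635278e+01, -2.58600819e+01,  6.93243253e-02,
        4.71354579e-02, -5.53045379e-05]), 'eef_pos': array([0.26311384, 0.5666835 , 0.21412553]), 'tool_rot': array([[-9.06959917e-01,  4.21216622e-01, -5.15728410e-04],
       [ 4.21216924e-01,  9.06959517e-01, -8.58821682e-04],
       [ 1.05994822e-04, -9.96150377e-04, -9.99999498e-01]]), 'wrist_force': array([ 0.51797321, -0.18871764, -0.65898772]), 'torque': array([-0.02890266,  0.06370238,  0.00647723]), 'finger_force': 0.0, 'opening': 0.09499695149608701}
```

View pics/scene0.png

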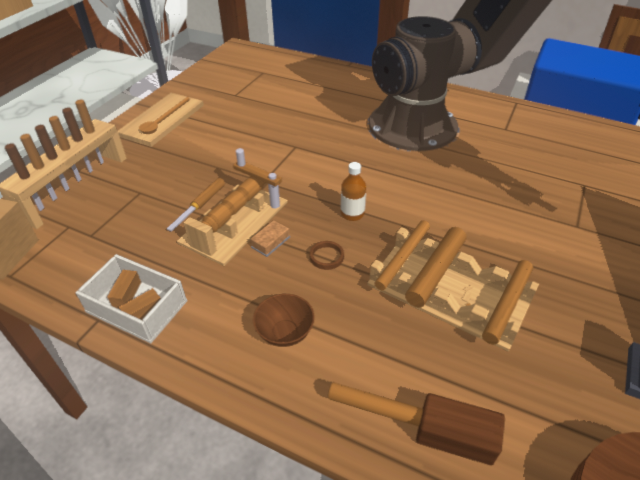

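View pics/top0.png

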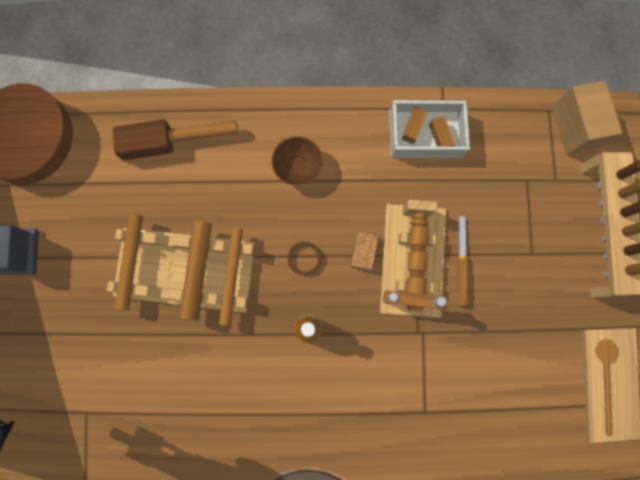

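The scene view shows the saddle with the spindle at about (235,205), keeper knob (240,158), post (273,190), and the cradle at (455,280). In the top view (image up = +x, left = +y) the spindle is at (418,255), the post at (393,297), the knob at (441,301). Cradle bars are at columns 128, 195 (thick) and 231, with an empty groove near 162.

```bash
cat > h.py <<'E'
from plant import arm
import numpy as np, cv2
I={n:arm.camera_info(n) for n in("scene","top")}
def ray(n,uv):
    c=I[n];K=np.array([[c["fx"],0,c["cx"]],[0,c["fy"],c["cy"]],[0,0,1]])
    x,y=(uv[0]-c["cx"])/c["fx"],(uv[1]-c["cy"])/c["fy"]
    a,b=x,y
    for _ in range(20):
        s=1+c["k1"]*(a*a+b*b);a,b=x/s,y/s
    T=c["world_to_cam"];R=T[:3,:3]
    return -R.T@T[:3,3],R.T@np.array([a,b,1])
def onz(n,uv,z):
    o,d=ray(n,uv);return (o+d*(z-o[2])/d[2])[:2]
def proj(n,p):
    c=I[n];T=c["world_to_cam"];q=T[:3,:3]@np.array(p)+T[:3,3];a,b=q[:2]/q[2];s=1+c["k1"]*(a*a+b*b)
    return np.array([c["fx"]*a*s+c["cx"],c["fy"]*b*s+c["cy"]])
def tri(u1,u2):
    o,d=ray("scene",u1);p,e=ray("top",u2)
    t=np.linalg.lstsq(np.c_[d,-e],p-o,rcond=None)[0];a,b=o+t[0]*d,p+t[1]*e
    return (a+b)/2,np.linalg.norm(a-b)
E
python3 - <<'E'
import cv2,numpy as np
im=cv2.imread("pics/top0.png")
a=im[200:335,105:265];b=im[192:327,375:480]
m=np.hstack([cv2.resize(x,None,fx=3,fy=3,interpolation=cv2.INTER_CUBIC) for x in(a,b)])
cv2.imwrite("pics/crop1.png",m)
s=cv2.imread("pics/scene0.png")
cv2.imwrite("pics/crop2.png",cv2.resize(s[140:270,160:320],None,fx=4.5,fy=4.5,interpolation=cv2.INTER_CUBIC))
E
```

```text
(no output)
```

View pics/crop1.png

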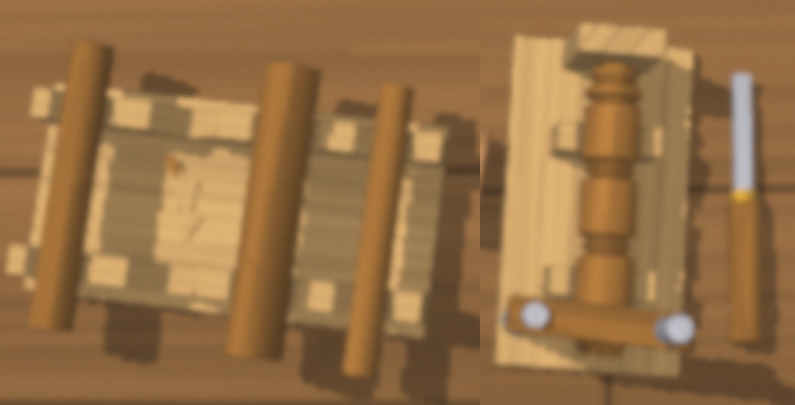

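View pics/crop2.png

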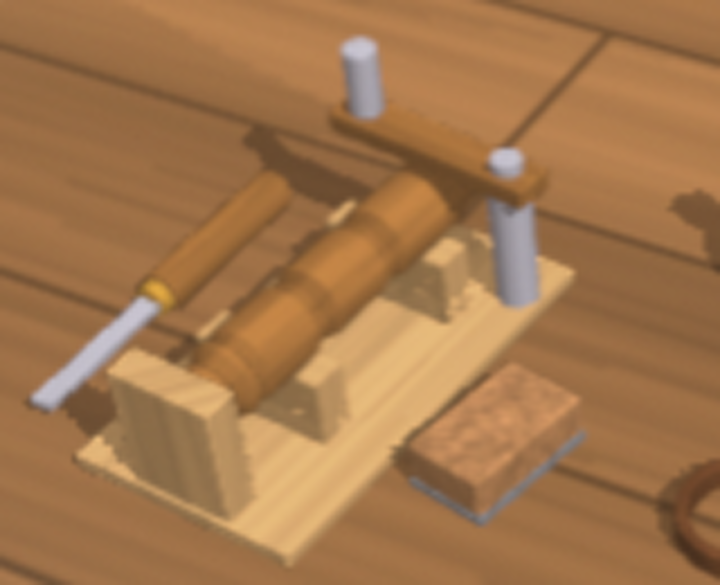

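Crops: knob top at (680,328) and post top at (535,315) in crop 1, or (360,48) and (507,158) in crop 2. The thick bar runs from (292,66) to (256,352), with the empty groove to its left. The saddle base corners are (515,37), (693,52), (498,362) and (680,372).

Run:
```python
from h import *
np.set_printoptions(precision=4,suppress=True)
A=lambda x,y:((x+.5)/3-.5+105,(y+.5)/3-.5+200)
B=lambda x,y:((x-480+.5)/3-.5+375,(y+.5)/3-.5+192)
S=lambda x,y:((x+.5)/4.5-.5+160,(y+.5)/4.5-.5+140)
k,ke=tri(S(360,48),B(680,328));p,pe=tri(S(507,158),B(535,315));print("knob",k,ke,"post",p,pe,np.hypot(*(k-p)[:2]))
print("knob z128",onz("top",B(680,328),.128),onz("scene",S(360,48),.128))
for n,a,b,z in(("left",(91,44),(52,325),.047),("thick",(292,66),(256,352),.054),("right",(396,88),(360,372),.044)):
    a,b=onz("top",A(*a),z),onz("top",A(*b),z);d=a-b
    print(n,a,b,(a+b)/2,np.hypot(*d),np.degrees(np.arctan2(d[1],d[0])))
for n,a,z in(("bTL",(515,37),.01),("bTR",(693,52),.01),("bBL",(498,362),.01),("bBR",(680,372),.01),("spA",(613,80),.052),("spB",(605,205),.052),("spC",(603,285),.052),("stopL",(578,24),.078),("stopR",(667,30),.078)):print(n,onz("top",B(*a),z))
```

```text
knob [ 0.4635 -0.2591  0.1267] 0.000680553341057929 post [ 0.4745 -0.1718  0.0956] 3.3762852302075764e-05 0.08797565460378352
knob z128 [ 0.4637 -0.259 ] [ 0.465  -0.2575]
left [0.6515 0.355 ] [0.4562 0.3756] [0.5539 0.3653] 0.19631833940231752 -6.031747726925855
thick [0.6333 0.2112] [0.4381 0.2323] [0.5357 0.2217] 0.19628032314168276 -6.165630465842822
right [0.619  0.1404] [0.4246 0.1632] [0.5218 0.1518] 0.19570588573605735 -6.681728244784477
bTL [ 0.6769 -0.1765]
bTR [ 0.6654 -0.3055]
bBL [ 0.4456 -0.1583]
bBR [ 0.4368 -0.2867]
spA [ 0.6374 -0.2375]
spB [ 0.5506 -0.2288]
spC [ 0.4961 -0.2256]
stopL [ 0.6713 -0.2097]
stopR [ 0.6669 -0.2706]
```

Request:
move_arm:
  commands:
    - {"dp":[-30,-26,0],"spin":-1}
    - {"dp":[-62,-52,0],"spin":-2}
    - {"dp":[-94,-79,0],"spin":-3}
    - {"dp":[-126,-106,0],"spin":-4.04}
    - {"dp":[-158,-133,0],"spin":-4.04}
    - {"dp":[-190,-160,0],"spin":-4.04}
    - {"dp":[-222,-187,0],"spin":-4.04}
    - {"dp":[-254,-214,0],"spin":-4.04}
    - {"dp":[-286,-241,0],"spin":-4.04}
    - {"dp":[-318,-268,0],"spin":-4.04}
  gripper: 0.55
  grip_force: 12

```text
time_s: 0.93
eef_pos: [0.4384, 0.1894, 0.2146]
tool_rot: [[-0.997, 0.082, -0.0], [0.082, 0.997, 0.0], [0.0, 0.0, -1.0]]
wrist_force: [1.1, 1.4, -0.2]
opening: 0.0522
finger_force: 0.0
```

Request:
move_arm:
  commands:
    - {"dp":[-5,-38,0]}
    - {"dp":[-11,-78,0]}
    - {"dp":[-17,-118,0]}
    - {"dp":[-22,-158,0]}
    - {"dp":[-28,-198,0]}
    - {"dp":[-33,-238,0]}
    - {"dp":[-39,-278,0]}
    - {"dp":[-44,-318,0]}
    - {"dp":[-50,-358,0]}
    - {"dp":[-55,-395,0]}

```text
schema error: expected keys dp, spin
```

Request:
move_arm:
  commands:
    - {"dp":[-4,-25,5]}
    - {"dp":[-7,-40,20]}
    - {"dp":[-7,-49,40]}
    - {"dp":[-7,-49,50]}
    - {"dp":[-7,-49,50]}

```text
schema error: expected keys dp, spin
```

Run:
```python
from h import *
s=arm.capture("scene");cv2.imwrite("pics/s1.png",s[:,:,::-1]);t=arm.capture("top")[:,:,::-1]
a=cv2.resize(s[90:270,180:330,::-1],None,fx=3,fy=3,interpolation=cv2.INTER_CUBIC);b=cv2.resize(t[225:345,375:490],None,fx=3,fy=4.5,interpolation=cv2.INTER_CUBIC)
cv2.imwrite("pics/c3.png",np.hstack([a,b]));print(arm.observe()["eef_pos"])
```

```text
[0.44006517 0.18701144 0.21452328]
```

View pics/c3.png

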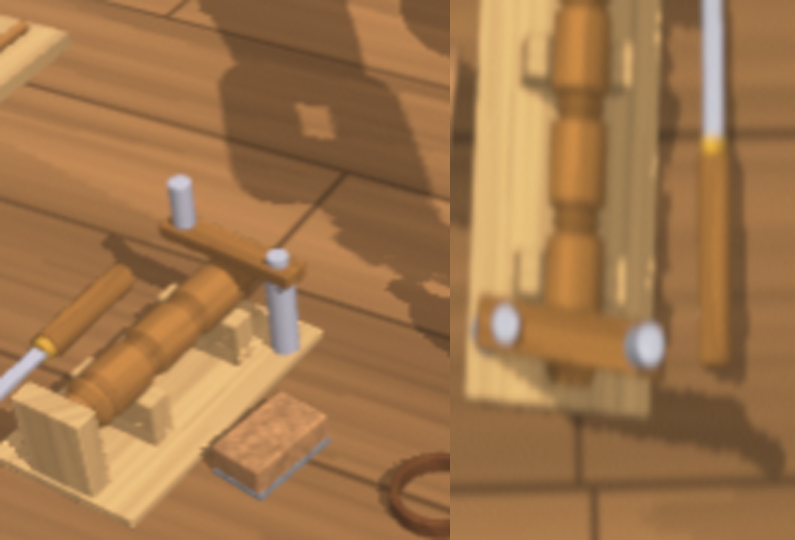

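The moves were refused because the spin key was missing, so the picture shows the keeper and saddle unchanged: knob top at (180,182), arm not yet there. I'm repeating the moves with spin.

Request:
move_arm:
  commands:
    - {"dp":[-5,-38,0],"spin":0}
    - {"dp":[-11,-78,0],"spin":0}
    - {"dp":[-17,-118,0],"spin":0}
    - {"dp":[-22,-158,0],"spin":0}
    - {"dp":[-28,-198,0],"spin":0}
    - {"dp":[-33,-238,0],"spin":0}
    - {"dp":[-39,-278,0],"spin":0}
    - {"dp":[-44,-318,0],"spin":0}
    - {"dp":[-50,-358,0],"spin":0}
    - {"dp":[-55,-395,0],"spin":0}

```text
time_s: 1.87
eef_pos: [0.4604, -0.2086, 0.2145]
tool_rot: [[-0.997, 0.082, -0.0], [0.082, 0.997, 0.0], [0.0, 0.0, -1.0]]
wrist_force: [1.2, 0.4, 0.7]
opening: 0.0525
finger_force: 0.0
```

Request:
move_arm:
  commands:
    - {"dp":[-4,-25,5],"spin":0}
    - {"dp":[-7,-40,20],"spin":0}
    - {"dp":[-7,-49,40],"spin":0}
    - {"dp":[-7,-49,50],"spin":0}
    - {"dp":[-7,-49,50],"spin":0}

```text
time_s: 2.28
eef_pos: [0.4626, -0.2553, 0.1624]
tool_rot: [[-0.997, 0.083, -0.003], [0.083, 0.997, 0.003], [0.004, 0.002, -1.0]]
wrist_force: [-0.1, 0.1, -0.3]
opening: 0.0523
finger_force: 0.0
```

Run:
```python
from h import *
s=arm.capture("scene");t=arm.capture("top")[:,:,::-1]
a=cv2.resize(s[90:270,180:330,::-1],None,fx=3,fy=3,interpolation=cv2.INTER_CUBIC);b=cv2.resize(t[225:345,375:490],None,fx=3,fy=4.5,interpolation=cv2.INTER_CUBIC)
cv2.imwrite("pics/c4.png",np.hstack([a,b]));print(arm.observe()["eef_pos"])
```

```text
[ 0.4635677  -0.25532921  0.16477506]
```

View pics/c4.png

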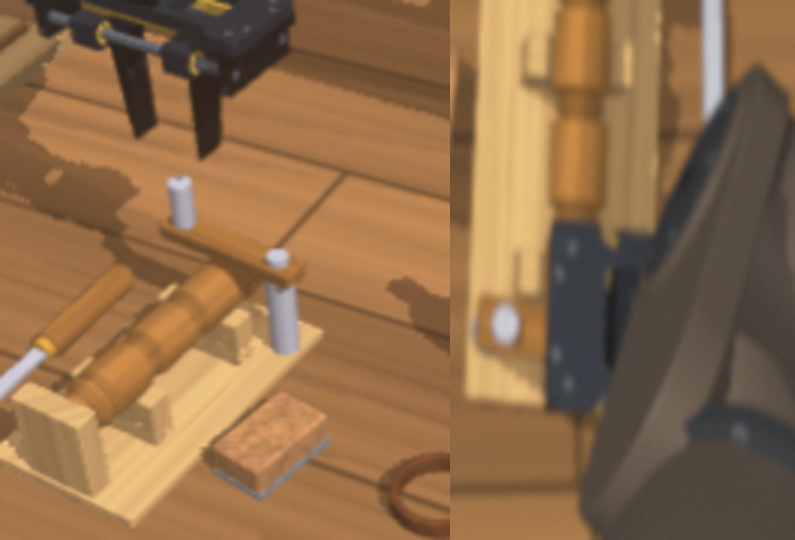

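Fingertips at (145,138) and (205,157) straddle the knob (180,182) in the scene crop, so I'm descending and gripping.

Request:
move_arm:
  commands:
    - {"dp":[0,0,20],"spin":0}
    - {"dp":[0,0,45],"spin":0}
    - {"dp":[0,0,60],"spin":0}
    - {"dp":[0,0,65],"spin":0}
    - {"dp":[0,0,65],"spin":0}

```text
time_s: 2.8
eef_pos: [0.4636, -0.2555, 0.0996]
tool_rot: [[-0.997, 0.081, -0.001], [0.081, 0.997, 0.001], [0.001, 0.001, -1.0]]
wrist_force: [0.6, -1.0, -0.0]
opening: 0.0525
finger_force: 0.0
```

Request:
move_arm:
  commands:
    - {"dp":[0,0,0],"spin":0}
    - {"dp":[0,0,0],"spin":0}
    - {"dp":[0,0,0],"spin":0}
    - {"dp":[0,0,0],"spin":0}
    - {"dp":[0,0,0],"spin":0}
    - {"dp":[0,0,0],"spin":0}
  gripper: 0
  grip_force: 8

```text
time_s: 3.3
eef_pos: [0.4638, -0.2573, 0.1001]
tool_rot: [[-0.997, 0.082, 0.001], [0.082, 0.997, -0.002], [-0.002, -0.002, -1.0]]
wrist_force: [-1.8, -17.0, -1.5]
opening: 0.0191
finger_force: 8.0
```

Request:
move_arm:
  commands:
    - {"dp":[0,-1.5,0],"spin":0}
    - {"dp":[8.8,-1,0],"spin":0}
    - {"dp":[17.5,0.3,0],"spin":0}
    - {"dp":[26,2.4,0],"spin":0}
    - {"dp":[34.3,5.4,0],"spin":0}
    - {"dp":[42.2,9.3,0],"spin":0}
    - {"dp":[49.7,13.9,0],"spin":0}
    - {"dp":[56.7,19.2,0],"spin":0}
    - {"dp":[63.1,25.2,0],"spin":0}
    - {"dp":[68.9,31.8,0],"spin":0}

```text
time_s: 4.13
eef_pos: [0.3969, -0.2185, 0.0997]
tool_rot: [[-0.997, 0.082, 0.001], [0.082, 0.997, -0.0], [-0.001, -0.0, -1.0]]
wrist_force: [2.8, -0.7, -1.0]
opening: 0.018
finger_force: 8.0
```

Request:
move_arm:
  commands:
    - {"dp":[5.1,7.2,0],"spin":0}
    - {"dp":[9.5,14.8,0],"spin":0}
    - {"dp":[13.1,22.8,0],"spin":0}
    - {"dp":[15.9,31.2,0],"spin":0}
    - {"dp":[17.8,39.7,0],"spin":0}
    - {"dp":[18.9,48.5,0],"spin":0}
    - {"dp":[18.9,48.5,0],"spin":0}

```text
time_s: 4.72
eef_pos: [0.382, -0.1674, 0.0996]
tool_rot: [[-0.997, 0.081, -0.001], [0.081, 0.997, 0.001], [0.001, 0.001, -1.0]]
wrist_force: [-4.5, 0.8, 0.7]
opening: 0.018
finger_force: 8.0
```

Request:
move_arm:
  commands:
    - {"dp":[0,0,0],"spin":0}
    - {"dp":[0,0,0],"spin":0}
    - {"dp":[0,0,0],"spin":0}
    - {"dp":[0,0,-10],"spin":0}
    - {"dp":[0,0,-40],"spin":0}
    - {"dp":[0,0,-75],"spin":0}
    - {"dp":[0,0,-100],"spin":0}
    - {"dp":[-25,-7,-105],"spin":0}
    - {"dp":[-60,-17,-105],"spin":0}
    - {"dp":[-95,-26,-105],"spin":0}
  gripper: 0.65

```text
time_s: 5.55
eef_pos: [0.4765, -0.2036, 0.206]
tool_rot: [[-0.997, 0.083, 0.003], [0.083, 0.997, -0.001], [-0.003, -0.001, -1.0]]
wrist_force: [-1.0, 0.3, -0.2]
opening: 0.0617
finger_force: 0.0
```

Run:
```python
from h import *
s=arm.capture("scene");t=arm.capture("top")[:,:,::-1]
a=cv2.resize(s[100:280,180:330,::-1],None,fx=3,fy=3,interpolation=cv2.INTER_CUBIC);b=cv2.resize(t[190:340,375:480],None,fx=3,fy=3.6,interpolation=cv2.INTER_CUBIC)
cv2.imwrite("pics/c5.png",np.hstack([a,b]));print(arm.observe()["eef_pos"],arm.observe()["time_s"])
```

```text
[ 0.47881465 -0.20465173  0.20448993] 5.65
```

View pics/c5.png

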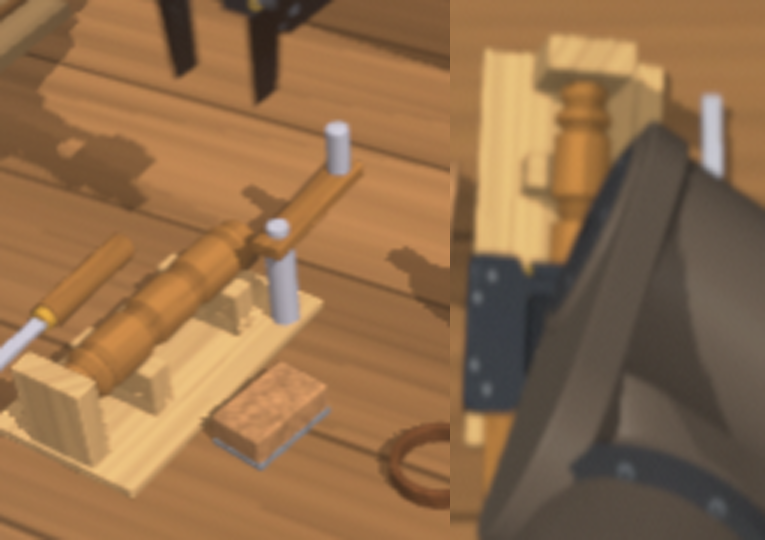

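The keeper is open about 90°, with its knob at (338,130) and post at (277,228) in the crop. The spindle is free, so I'm going over it and down.

Request:
move_arm:
  commands:
    - {"dp":[-35,-10,0],"spin":0}
    - {"dp":[-65,-18,0],"spin":0}
    - {"dp":[-78.5,-22.3,20],"spin":0}
    - {"dp":[-78.5,-22.3,50],"spin":0}
    - {"dp":[-78.5,-22.3,80],"spin":0}
    - {"dp":[-78.5,-22.3,110],"spin":0}
    - {"dp":[-78.5,-22.3,135],"spin":0}
    - {"dp":[-78.5,-22.3,155],"spin":0}
    - {"dp":[-78.5,-22.3,168],"spin":0}
    - {"dp":[-78.5,-22.3,172],"spin":0}

```text
time_s: 6.48
eef_pos: [0.5502, -0.2311, 0.0303]
tool_rot: [[-0.997, 0.083, -0.003], [0.083, 0.997, 0.002], [0.003, 0.002, -1.0]]
wrist_force: [-0.6, -0.3, 0.1]
opening: 0.0621
finger_force: 0.0
```

Request:
move_arm:
  commands:
    - {"dp":[0,0,0],"spin":0}
    - {"dp":[0,0,0],"spin":0}
    - {"dp":[0,0,0],"spin":0}
    - {"dp":[0,0,0],"spin":0}
    - {"dp":[0,0,0],"spin":0}
    - {"dp":[0,0,0],"spin":0}
  gripper: 0.3
  grip_force: 20

```text
time_s: 6.98
eef_pos: [0.5519, -0.23, 0.0338]
tool_rot: [[-0.997, 0.083, 0.001], [0.083, 0.997, 0.001], [-0.001, 0.001, -1.0]]
wrist_force: [2.0, 11.6, 5.1]
opening: 0.0397
finger_force: 20.0
```

Request:
move_arm:
  commands:
    - {"dp":[0,0,-4],"spin":0}
    - {"dp":[0,0,-12],"spin":0}
    - {"dp":[0,0,-25],"spin":0}
    - {"dp":[0,0,-45],"spin":0}
    - {"dp":[0,0,-70],"spin":0}
    - {"dp":[0,0,-95],"spin":0}
    - {"dp":[0,0,-120],"spin":0}
    - {"dp":[0,0,-142],"spin":0}
    - {"dp":[0,0,-158],"spin":0}
    - {"dp":[0,0,-165],"spin":0}

```text
time_s: 7.82
eef_pos: [0.5519, -0.2319, 0.201]
tool_rot: [[-0.997, 0.082, 0.004], [0.082, 0.997, -0.002], [-0.004, -0.002, -1.0]]
wrist_force: [-0.1, -0.2, -1.7]
opening: 0.0396
finger_force: 20.0
```

Request:
move_arm:
  commands:
    - {"dp":[0,6,0],"spin":0}
    - {"dp":[2,20,0],"spin":0}
    - {"dp":[4,42,0],"spin":0}
    - {"dp":[7,70,0],"spin":0}
    - {"dp":[10,100,0],"spin":0}
    - {"dp":[13,132,0],"spin":0}
    - {"dp":[16,164,0],"spin":0}
    - {"dp":[19,196,0],"spin":0}
    - {"dp":[22,228,0],"spin":0}
    - {"dp":[25,260,0],"spin":0}

```text
time_s: 8.65
eef_pos: [0.5465, 0.0323, 0.1963]
tool_rot: [[-0.997, 0.082, -0.002], [0.082, 0.997, 0.0], [0.002, 0.0, -1.0]]
wrist_force: [1.1, -0.8, -1.3]
opening: 0.039
finger_force: 20.0
```

Request:
move_arm:
  commands:
    - {"dp":[3,32,0],"spin":0.1}
    - {"dp":[6,64,0],"spin":0.2}
    - {"dp":[9,96,0],"spin":0.3}
    - {"dp":[12,128,0],"spin":0.3}
    - {"dp":[15,160,0],"spin":0.3}
    - {"dp":[18,190,0],"spin":0.3}
    - {"dp":[21,216,0],"spin":0.3}
    - {"dp":[24,238,0],"spin":0.3}
    - {"dp":[26,253,0],"spin":0.3}
    - {"dp":[26,261,0],"spin":0.3}

```text
time_s: 9.48
eef_pos: [0.542, 0.294, 0.1964]
tool_rot: [[-0.994, 0.106, -0.002], [0.106, 0.994, -0.001], [0.002, -0.001, -1.0]]
wrist_force: [0.8, 0.1, -0.9]
opening: 0.0397
finger_force: 20.0
```

Run:
```python
from h import *
s=arm.capture("scene");t=arm.capture("top")[:,:,::-1]
a=cv2.resize(s[150:350,350:550,::-1],None,fx=2.5,fy=2.5,interpolation=cv2.INTER_CUBIC);b=cv2.resize(t[190:340,105:255],None,fx=2,fy=500/150,interpolation=cv2.INTER_CUBIC)
cv2.imwrite("pics/c6.png",np.hstack([a,b]));o=arm.observe();print(o["eef_pos"],o["time_s"],o["opening"],o["tool_rot"][:,1])
for z in(.052,.033):print(proj("scene",(.5435,.2933,z)))
```

```text
[0.54281804 0.292851   0.19686806] 9.5833 0.039375270689042896 [ 1.06728384e-01  9.94288093e-01 -4.90623464e-04]
[471.82615287 280.44205585]
[469.75080577 287.01987631]
```

View pics/c6.png

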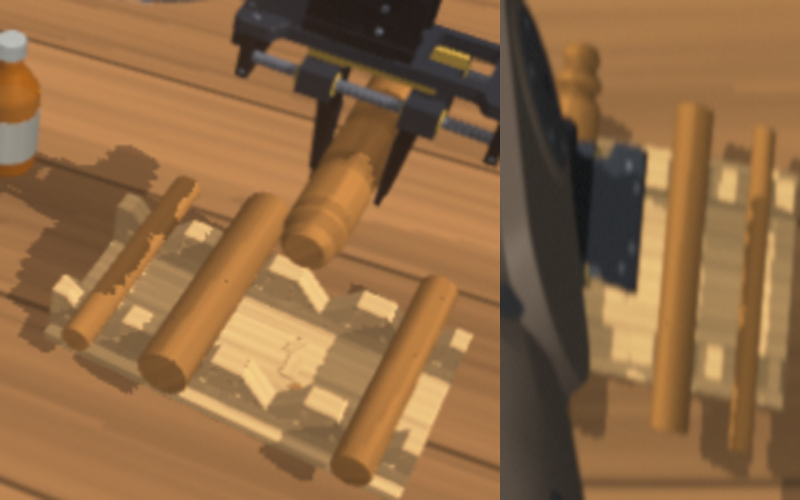

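The spindle is held straight above the empty groove, whose centre is near (305,328) in the crop between the thick bar and the medium bar. Lowering.

Request:
move_arm:
  commands:
    - {"dp":[0,0,8],"spin":0}
    - {"dp":[0,0,28],"spin":0}
    - {"dp":[0,0,55],"spin":0}
    - {"dp":[0,0,82],"spin":0}
    - {"dp":[0,0,108],"spin":0}
    - {"dp":[0,0,130],"spin":0}
    - {"dp":[0,0,145],"spin":0}
    - {"dp":[0,0,153],"spin":0}
    - {"dp":[0,0,157],"spin":0}
    - {"dp":[0,0,159],"spin":0}

```text
time_s: 10.42
eef_pos: [0.5436, 0.2913, 0.0384]
tool_rot: [[-0.994, 0.109, -0.0], [0.109, 0.994, -0.0], [0.0, -0.0, -1.0]]
wrist_force: [-0.5, 0.5, -1.0]
opening: 0.0395
finger_force: 20.0
```

Request:
move_arm:
  commands:
    - {"dp":[0,0,1],"spin":0}
    - {"dp":[0,0,2],"spin":0}
    - {"dp":[0,0,3],"spin":0}
    - {"dp":[0,0,3.5],"spin":0}
    - {"dp":[0,0,3.5],"spin":0}

```text
time_s: 10.83
eef_pos: [0.5441, 0.2926, 0.0364]
tool_rot: [[-0.994, 0.108, 0.002], [0.108, 0.994, 0.001], [-0.002, 0.002, -1.0]]
wrist_force: [0.1, 2.1, 4.2]
opening: 0.0397
finger_force: 20.0
```

Request:
move_arm:
  commands:
    - {"dp":[0,0.5,0.5],"spin":0}
    - {"dp":[0,0.8,1],"spin":0}
    - {"dp":[0,0.8,1.5],"spin":0}
    - {"dp":[0,0.8,1.5],"spin":0}

```text
time_s: 11.17
eef_pos: [0.5444, 0.2938, 0.0353]
tool_rot: [[-0.994, 0.108, 0.003], [0.108, 0.994, 0.002], [-0.003, 0.002, -1.0]]
wrist_force: [-1.1, 3.3, 8.7]
opening: 0.0398
finger_force: 20.0
```

Request:
move_arm:
  commands:
    - {"dp":[0,0,0],"spin":0}
    - {"dp":[0,0,0],"spin":0}
    - {"dp":[0,0,0],"spin":0}
    - {"dp":[0,0,0],"spin":0}
  gripper: 0.57

```text
time_s: 11.5
eef_pos: [0.5435, 0.2927, 0.0336]
tool_rot: [[-0.994, 0.108, -0.0], [0.108, 0.994, -0.0], [0.0, -0.0, -1.0]]
wrist_force: [-0.6, 0.5, -0.8]
opening: 0.0532
finger_force: 0.0
```

Request:
move_arm:
  commands:
    - {"dp":[0,0,-5],"spin":0}
    - {"dp":[0,0,-20],"spin":0}
    - {"dp":[0,0,-45],"spin":0}
    - {"dp":[0,0,-70],"spin":0}
    - {"dp":[0,0,-90],"spin":0}
    - {"dp":[0,0,-105],"spin":0}
    - {"dp":[0,0,-110],"spin":0}
    - {"dp":[0,0,-110],"spin":0}

```text
time_s: 12.17
eef_pos: [0.5439, 0.2929, 0.145]
tool_rot: [[-0.994, 0.108, 0.002], [0.108, 0.994, 0.001], [-0.002, 0.001, -1.0]]
wrist_force: [0.3, 0.3, 0.6]
opening: 0.0543
finger_force: 0.0
```

Run:
```python
from h import *
s=arm.capture("scene")
cv2.imwrite("pics/c7.png",cv2.resize(s[150:350,350:550,::-1],None,fx=2.5,fy=2.5,interpolation=cv2.INTER_CUBIC));o=arm.observe();print(o["eef_pos"],o["time_s"],o["opening"],o["tool_rot"][:,1])
for p in((.5357,.2217,.052),(.543,.294,.052)):print((proj("scene",p)-[350,150])*2.5)
```

```text
[0.54345836 0.29273939 0.14369707] 12.2167 0.054031757195355475 [1.08256026e-01 9.94123008e-01 2.77121114e-04]
[215.18079422 288.28967892]
[305.65565612 325.95599439]
```

View pics/c7.png

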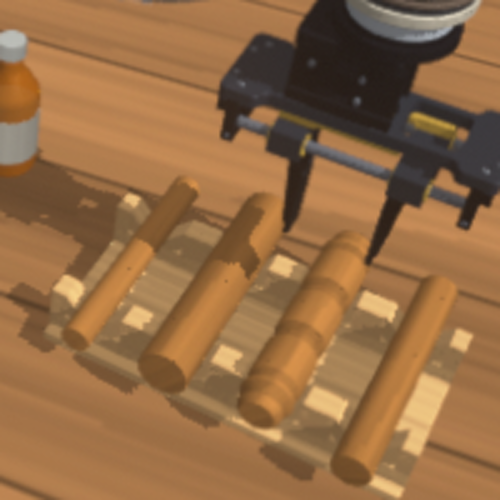

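The spindle is resting in the groove on both rails at (305,325), and the other bars have not moved; the thick blank is at (213,290). Shifting 72 mm to it.

Request:
move_arm:
  commands:
    - {"dp":[0,-25,0],"spin":0}
    - {"dp":[0,-55,0],"spin":0}
    - {"dp":[0,-72,0],"spin":0}
    - {"dp":[0,-72,20],"spin":0}
    - {"dp":[0,-72,45],"spin":0}
    - {"dp":[0,-72,70],"spin":0}
    - {"dp":[0,-72,90],"spin":0}
    - {"dp":[0,-72,104],"spin":0}
    - {"dp":[0,-72,110],"spin":0}
    - {"dp":[0,-72,110],"spin":0}

```text
time_s: 13.05
eef_pos: [0.5347, 0.2209, 0.0315]
tool_rot: [[-0.994, 0.108, -0.004], [0.108, 0.994, -0.001], [0.004, -0.001, -1.0]]
wrist_force: [-0.8, 0.4, -0.0]
opening: 0.0543
finger_force: 0.0
```

Request:
move_arm:
  commands:
    - {"dp":[0,0,0],"spin":0}
    - {"dp":[0,0,0],"spin":0}
    - {"dp":[0,0,0],"spin":0}
    - {"dp":[0,0,0],"spin":0}
    - {"dp":[0,0,0],"spin":0}
    - {"dp":[0,0,0],"spin":0}
  gripper: 0.3
  grip_force: 20

```text
time_s: 13.55
eef_pos: [0.5365, 0.2231, 0.0353]
tool_rot: [[-0.994, 0.108, 0.003], [0.108, 0.994, 0.003], [-0.003, 0.003, -1.0]]
wrist_force: [-2.0, 13.3, 3.9]
opening: 0.0394
finger_force: 20.0
```

Request:
move_arm:
  commands:
    - {"dp":[0,0,-4],"spin":0}
    - {"dp":[0,0,-12],"spin":0}
    - {"dp":[0,0,-25],"spin":0}
    - {"dp":[0,0,-45],"spin":0}
    - {"dp":[0,0,-70],"spin":0}
    - {"dp":[0,0,-95],"spin":0}
    - {"dp":[0,0,-120],"spin":0}
    - {"dp":[0,0,-142],"spin":0}
    - {"dp":[0,0,-158],"spin":0}
    - {"dp":[0,0,-165],"spin":0}

```text
time_s: 14.38
eef_pos: [0.5362, 0.2212, 0.202]
tool_rot: [[-0.994, 0.108, 0.004], [0.108, 0.994, 0.001], [-0.004, 0.001, -1.0]]
wrist_force: [-0.1, -0.0, -1.7]
opening: 0.0398
finger_force: 20.0
```

Request:
move_arm:
  commands:
    - {"dp":[-1,-6,0],"spin":0}
    - {"dp":[-3,-20,0],"spin":0}
    - {"dp":[-5,-42,0],"spin":0}
    - {"dp":[-8,-68,0],"spin":0}
    - {"dp":[-12,-96,0],"spin":0}
    - {"dp":[-16,-125,0],"spin":0}
    - {"dp":[-20,-154,0],"spin":0}
    - {"dp":[-24,-183,0],"spin":0}
    - {"dp":[-27,-212,0],"spin":0}
    - {"dp":[-30,-240,0],"spin":0}

```text
time_s: 15.22
eef_pos: [0.5384, -0.0231, 0.1972]
tool_rot: [[-0.994, 0.109, -0.002], [0.109, 0.994, 0.0], [0.002, -0.0, -1.0]]
wrist_force: [1.1, 0.2, -2.5]
opening: 0.0395
finger_force: 20.0
```

Request:
move_arm:
  commands:
    - {"dp":[-3,-27,0],"spin":0}
    - {"dp":[-6,-54,0],"spin":-0.1}
    - {"dp":[-10,-80,0],"spin":-0.2}
    - {"dp":[-14,-106,0],"spin":-0.3}
    - {"dp":[-18,-132,0],"spin":-0.3}
    - {"dp":[-21,-158,0],"spin":-0.3}
    - {"dp":[-23,-180,0],"spin":-0.3}
    - {"dp":[-25,-196,0],"spin":-0.3}
    - {"dp":[-26.4,-205,0],"spin":-0.3}
    - {"dp":[-26.4,-206.7,0],"spin":-0.3}

```text
time_s: 16.05
eef_pos: [0.5429, -0.2305, 0.1977]
tool_rot: [[-0.996, 0.084, -0.001], [0.084, 0.996, 0.001], [0.001, 0.001, -1.0]]
wrist_force: [-0.6, -0.6, -2.4]
opening: 0.0398
finger_force: 20.0
```

Run:
```python
from h import *
s=arm.capture("scene");t=arm.capture("top")[:,:,::-1]
a=cv2.resize(s[100:280,160:310,::-1],None,fx=3,fy=3,interpolation=cv2.INTER_CUBIC);b=cv2.resize(t[190:340,375:480],None,fx=3,fy=3.6,interpolation=cv2.INTER_CUBIC)
cv2.imwrite("pics/c8.png",np.hstack([a,b]));o=arm.observe();print(o["eef_pos"],o["time_s"],o["opening"],o["tool_rot"][:,1])
```

```text
[ 0.54308063 -0.22875096  0.19811969] 16.15 0.0398639601223584 [8.26020266e-02 9.96582400e-01 6.51669191e-04]
```

View pics/c8.png

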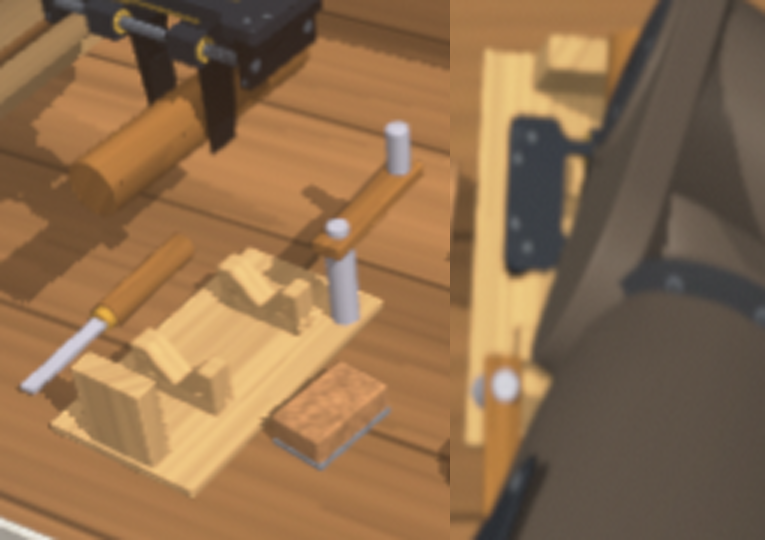

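The bar hangs level over the empty V blocks, with its stop-side end at about (92,187) and the stop top at (118,365) in the crop. Checking the end clearance numerically.

Run:
```python
from h import *
e=onz("scene",(92/3+160,187/3+100),.217);u=np.array([.9966,-.082])
print(e,(e-[.5433,-.2285])@u)
# stop top corners nearest groove (front-left, front-right edges in scene crop)
for p in((98,352),(160,372),(150,388),(75,372)):
    print(p,(onz("scene",(p[0]/3+160,p[1]/3+100),.078)-[.548,-.2295])@u)
```

```text
[ 0.64138145 -0.23822994] 0.09854582509020895
(98, 352) 0.10277371953845021
(160, 372) 0.09684006641891066
(150, 388) 0.11238132816199649
(75, 372) 0.12597505979443108
```

Request:
move_arm:
  commands:
    - {"dp":[0,0,8],"spin":0}
    - {"dp":[0,0,28],"spin":0}
    - {"dp":[0,0,55],"spin":0}
    - {"dp":[0,0,82],"spin":0}
    - {"dp":[0,0,108],"spin":0}
    - {"dp":[0,0,130],"spin":0}
    - {"dp":[0,0,145],"spin":0}
    - {"dp":[0,0,155],"spin":0}
    - {"dp":[0,0,159],"spin":0}
    - {"dp":[0,0,160],"spin":0}

```text
time_s: 16.98
eef_pos: [0.5434, -0.2283, 0.0381]
tool_rot: [[-0.997, 0.081, -0.001], [0.081, 0.997, 0.0], [0.001, 0.0, -1.0]]
wrist_force: [0.0, 0.8, -0.9]
opening: 0.0395
finger_force: 20.0
```

Request:
move_arm:
  commands:
    - {"dp":[0,0,1],"spin":0}
    - {"dp":[0,0,2],"spin":0}
    - {"dp":[0,0,3],"spin":0}
    - {"dp":[0,0,3],"spin":0}

```text
time_s: 17.32
eef_pos: [0.5436, -0.229, 0.0361]
tool_rot: [[-0.997, 0.082, 0.001], [0.082, 0.997, -0.0], [-0.001, -0.0, -1.0]]
wrist_force: [0.7, -0.1, -1.6]
opening: 0.0397
finger_force: 20.0
```

Request:
move_arm:
  commands:
    - {"dp":[-1,0,0],"spin":0}
    - {"dp":[-2,0,0],"spin":0}
    - {"dp":[-3,0,0],"spin":0}
    - {"dp":[-4,0,0],"spin":0}
    - {"dp":[-4,0,0],"spin":0}

```text
time_s: 17.73
eef_pos: [0.5477, -0.2293, 0.0356]
tool_rot: [[-0.997, 0.082, 0.0], [0.082, 0.997, -0.0], [-0.0, 0.0, -1.0]]
wrist_force: [-0.4, 0.2, -1.8]
opening: 0.0396
finger_force: 20.0
```

Not touching yet, so I'm creeping on towards the stop.

Request:
move_arm:
  commands:
    - {"dp":[-0.7,0,0],"spin":0}
    - {"dp":[-1.4,0,0],"spin":0}
    - {"dp":[-2,0,0],"spin":0}
    - {"dp":[-2,0,0],"spin":0}

```text
time_s: 18.07
eef_pos: [0.5496, -0.2294, 0.0356]
tool_rot: [[-0.997, 0.082, 0.0], [0.082, 0.997, 0.0], [-0.0, 0.0, -1.0]]
wrist_force: [-0.3, -0.1, -1.6]
opening: 0.0397
finger_force: 20.0
```

Request:
move_arm:
  commands:
    - {"dp":[-0.7,0,0],"spin":0}
    - {"dp":[-1.4,0,0],"spin":0}
    - {"dp":[-1.4,0,0],"spin":0}

```text
time_s: 18.32
eef_pos: [0.551, -0.2296, 0.0356]
tool_rot: [[-0.997, 0.082, 0.0], [0.082, 0.997, 0.0], [-0.0, 0.0, -1.0]]
wrist_force: [-0.4, -0.4, -2.5]
opening: 0.0394
finger_force: 20.0
```

Request:
move_arm:
  commands:
    - {"dp":[-0.7,0,0],"spin":0}
    - {"dp":[-1.4,0,0],"spin":0}
    - {"dp":[-1.4,0,0],"spin":0}

```text
time_s: 18.57
eef_pos: [0.5524, -0.2297, 0.0356]
tool_rot: [[-0.997, 0.082, 0.0], [0.082, 0.997, 0.0], [-0.0, 0.0, -1.0]]
wrist_force: [-0.8, 0.5, -0.5]
opening: 0.0396
finger_force: 20.0
```

Request:
move_arm:
  commands:
    - {"dp":[-0.7,0,0],"spin":0}
    - {"dp":[-1.2,0,0],"spin":0}
    - {"dp":[-1.2,0,0],"spin":0}

```text
time_s: 18.82
eef_pos: [0.5535, -0.2298, 0.0356]
tool_rot: [[-0.997, 0.082, 0.0], [0.082, 0.997, 0.0], [-0.0, 0.0, -1.0]]
wrist_force: [-0.5, -0.1, -2.2]
opening: 0.0397
finger_force: 20.0
```

Request:
move_arm:
  commands:
    - {"dp":[-0.7,0,0],"spin":0}
    - {"dp":[-1.4,0,0],"spin":0}
    - {"dp":[-1.4,0,0],"spin":0}

```text
time_s: 19.07
eef_pos: [0.5536, -0.2297, 0.0354]
tool_rot: [[-0.997, 0.082, -0.003], [0.082, 0.997, 0.001], [0.003, 0.001, -1.0]]
wrist_force: [-6.9, -1.5, 0.2]
opening: 0.0399
finger_force: 20.0
```

Request:
move_arm:
  commands:
    - {"dp":[-0.7,0,0],"spin":0}
    - {"dp":[-1.2,0,0],"spin":0}
    - {"dp":[-1.2,0,0],"spin":0}

```text
time_s: 19.32
eef_pos: [0.5536, -0.2297, 0.0353]
tool_rot: [[-0.997, 0.082, -0.005], [0.082, 0.997, 0.002], [0.005, 0.001, -1.0]]
wrist_force: [-14.0, -2.2, 3.1]
opening: 0.0396
finger_force: 20.0
```

Stop contact reached. Easing to a light push, then lowering into the Vs.

Request:
move_arm:
  commands:
    - {"dp":[1.4,0,0],"spin":0}
    - {"dp":[1.4,0,0.7],"spin":0}
    - {"dp":[1.4,0,1.4],"spin":0}
    - {"dp":[1.4,0,2],"spin":0}
    - {"dp":[1.4,0,2],"spin":0}

```text
time_s: 19.73
eef_pos: [0.5538, -0.23, 0.0347]
tool_rot: [[-0.997, 0.082, -0.001], [0.082, 0.997, 0.0], [0.001, -0.0, -1.0]]
wrist_force: [-11.7, -0.8, 14.8]
opening: 0.0397
finger_force: 20.0
```

Request:
move_arm:
  commands:
    - {"dp":[0,0,0.5],"spin":0}
    - {"dp":[0,0,1],"spin":0}
    - {"dp":[0,0,1],"spin":0}

```text
time_s: 19.98
eef_pos: [0.5542, -0.2301, 0.0344]
tool_rot: [[-0.997, 0.082, -0.0], [0.082, 0.997, -0.0], [0.0, -0.0, -1.0]]
wrist_force: [-11.4, 0.9, 21.2]
opening: 0.0393
finger_force: 20.0
```

Request:
move_arm:
  commands:
    - {"dp":[0,0,-0.8],"spin":0}
    - {"dp":[0,0,-0.8],"spin":0}

```text
time_s: 20.15
eef_pos: [0.5542, -0.2301, 0.0345]
tool_rot: [[-0.997, 0.082, -0.0], [0.082, 0.997, -0.0], [0.0, -0.0, -1.0]]
wrist_force: [-8.4, -1.2, 12.9]
opening: 0.0395
finger_force: 20.0
```

Request:
move_arm:
  commands:
    - {"dp":[0,0,0],"spin":0}
    - {"dp":[0,0,0],"spin":0}
    - {"dp":[0,0,0],"spin":0}
    - {"dp":[0,0,0],"spin":0}
    - {"dp":[0,0,0],"spin":0}
  gripper: 0.65

```text
time_s: 20.57
eef_pos: [0.5547, -0.2298, 0.0333]
tool_rot: [[-0.997, 0.082, 0.0], [0.082, 0.997, 0.0], [-0.0, 0.0, -1.0]]
wrist_force: [-0.2, -0.2, 0.7]
opening: 0.0608
finger_force: 0.0
```

Request:
move_arm:
  commands:
    - {"dp":[0,0,-5],"spin":0}
    - {"dp":[0,0,-20],"spin":0}
    - {"dp":[0,0,-45],"spin":0}
    - {"dp":[0,0,-75],"spin":0}
    - {"dp":[0,0,-105],"spin":0}
    - {"dp":[0,0,-135],"spin":0}
    - {"dp":[0,0,-155],"spin":0}
    - {"dp":[0,0,-170],"spin":0}
    - {"dp":[0,0,-170],"spin":0}

```text
time_s: 21.32
eef_pos: [0.5556, -0.2303, 0.207]
tool_rot: [[-0.997, 0.082, 0.005], [0.082, 0.997, -0.003], [-0.005, -0.002, -1.0]]
wrist_force: [0.5, 0.6, -1.1]
opening: 0.0617
finger_force: 0.0
```

Run:
```python
from h import *
s=arm.capture("scene");cv2.imwrite("pics/s9.png",s[:,:,::-1]);cv2.imwrite("pics/t9.png",arm.capture("top")[:,:,::-1])
o=arm.observe();print(o["eef_pos"],o["time_s"],o["opening"],o["tool_rot"][:,1])
# knob: grey-blue steel blobs in the saddle area
h=cv2.cvtColor(s,cv2.COLOR_RGB2HSV)
m=((h[...,1]<70)&(h[...,2]>110)).astype(np.uint8);m[:100]=0;m[250:]=0;m[:,:215]=0;m[:,335:]=0
n,_,st,c=cv2.connectedComponentsWithStats(m)
for i in range(1,n):
    if st[i,4]>20:
        x,y,w,hh,a=st[i];top=(x+w/2-.5,y+w*.35);print(st[i],c[i],onz("scene",top,.128))
```

```text
[ 0.55454026 -0.22977474  0.20352632] 21.4167 0.06157112667455503 [ 8.20787203e-02  9.96625829e-01 -2.02731929e-04]
[288 140   9  18 138] [292.31884058 148.70289855] [ 0.39108542 -0.16664806]
[268 173   8   7  44] [271.84090909 175.65909091] [ 0.51420654 -0.14771959]
[269 183  11  26 215] [274.2372093  196.04651163] [ 0.54351662 -0.12481436]
[273 236  17  14  35] [281.37142857 242.77142857] [ 0.67440883 -0.0347358 ]
```

Request:
move_arm:
  commands:
    - {"dp":[35,10,0],"spin":0}
    - {"dp":[75,21,0],"spin":0}
    - {"dp":[113,32,0],"spin":0}
    - {"dp":[148,42,0],"spin":0}
    - {"dp":[170,48,0],"spin":0}
    - {"dp":[173,49,20],"spin":0}
    - {"dp":[173,49,50],"spin":0}
    - {"dp":[173,49,80],"spin":0}
    - {"dp":[173,49,98],"spin":0}
    - {"dp":[173,49,103],"spin":0}
  gripper: 0.5

```text
time_s: 22.25
eef_pos: [0.3846, -0.1659, 0.0973]
tool_rot: [[-0.997, 0.082, -0.005], [0.082, 0.997, 0.003], [0.005, 0.003, -1.0]]
wrist_force: [-0.1, -0.4, 0.3]
opening: 0.0479
finger_force: 0.0
```

Request:
move_arm:
  commands:
    - {"dp":[0,0,0],"spin":0}
    - {"dp":[0,0,0],"spin":0}
    - {"dp":[0,0,0],"spin":0}
    - {"dp":[0,0,0],"spin":0}
    - {"dp":[0,0,0],"spin":0}
    - {"dp":[0,0,0],"spin":0}
  gripper: 0
  grip_force: 8

```text
time_s: 22.75
eef_pos: [0.3865, -0.167, 0.1011]
tool_rot: [[-0.997, 0.082, 0.001], [0.082, 0.997, -0.001], [-0.001, -0.001, -1.0]]
wrist_force: [-0.5, 0.6, 4.6]
opening: 0.0179
finger_force: 8.0
```

Request:
move_arm:
  commands:
    - {"dp":[-0.4,-6,0],"spin":0}
    - {"dp":[-1.3,-12.5,0],"spin":0}
    - {"dp":[-3.2,-21,0],"spin":0}
    - {"dp":[-6,-29.4,0],"spin":0}
    - {"dp":[-9.6,-37.4,0],"spin":0}
    - {"dp":[-14,-45,0],"spin":0}
    - {"dp":[-19.1,-52.2,0],"spin":0}
    - {"dp":[-24.9,-58.8,0],"spin":0}
    - {"dp":[-31.3,-64.8,0],"spin":0}
    - {"dp":[-38.3,-70.1,0],"spin":0}

```text
time_s: 23.58
eef_pos: [0.4191, -0.2405, 0.1004]
tool_rot: [[-0.997, 0.082, -0.0], [0.082, 0.997, 0.0], [0.0, 0.0, -1.0]]
wrist_force: [-1.3, 2.9, 4.8]
opening: 0.0178
finger_force: 8.0
```

Request:
move_arm:
  commands:
    - {"dp":[-7.5,-4.6,0],"spin":0}
    - {"dp":[-15.4,-8.5,0],"spin":0}
    - {"dp":[-23.7,-11.5,0],"spin":0}
    - {"dp":[-32.2,-13.7,0],"spin":0}
    - {"dp":[-38,-14.8,0],"spin":0}
    - {"dp":[-43,-15.3,0],"spin":0}
    - {"dp":[-46,-15.4,0],"spin":0}
    - {"dp":[-46,-15.4,0],"spin":0}

```text
time_s: 24.25
eef_pos: [0.4633, -0.2583, 0.1001]
tool_rot: [[-0.997, 0.082, -0.002], [0.082, 0.997, 0.001], [0.002, 0.001, -1.0]]
wrist_force: [-2.5, 4.9, 4.0]
opening: 0.0178
finger_force: 8.0
```

Request:
move_arm:
  commands:
    - {"dp":[-1.5,0.3,0],"spin":0}
    - {"dp":[-3,0.3,0],"spin":0}
    - {"dp":[-4,0.3,0],"spin":0}
    - {"dp":[-4,0.3,0],"spin":0}

```text
time_s: 24.58
eef_pos: [0.4661, -0.2585, 0.0998]
tool_rot: [[-0.997, 0.082, -0.004], [0.082, 0.997, 0.002], [0.004, 0.001, -1.0]]
wrist_force: [-8.9, 0.5, 3.9]
opening: 0.0178
finger_force: 8.0
```

Request:
move_arm:
  commands:
    - {"dp":[-1.5,0,0],"spin":0}
    - {"dp":[-3,0,0],"spin":0}
    - {"dp":[-4,0,0],"spin":0}
    - {"dp":[-4,0,0],"spin":0}

```text
time_s: 24.92
eef_pos: [0.4699, -0.2588, 0.0996]
tool_rot: [[-0.997, 0.082, -0.004], [0.082, 0.997, 0.002], [0.004, 0.002, -1.0]]
wrist_force: [-10.5, 0.3, 0.6]
opening: 0.0176
finger_force: 8.0
```

The force saturates near 10 N and the pads slip, so the keeper is on its closed limit. Releasing, backing away and checking numerically.

Request:
move_arm:
  commands:
    - {"dp":[3,0,0],"spin":0}
    - {"dp":[3,0,0],"spin":0}
    - {"dp":[3,0,0],"spin":0}
    - {"dp":[3,0,0],"spin":0}
    - {"dp":[3,0,0],"spin":0}
  gripper: 0.5

```text
time_s: 25.33
eef_pos: [0.4686, -0.2592, 0.1004]
tool_rot: [[-0.997, 0.082, 0.0], [0.082, 0.997, -0.0], [-0.001, -0.0, -1.0]]
wrist_force: [0.2, 0.0, -0.1]
opening: 0.0449
finger_force: 0.0
```

Request:
move_arm:
  commands:
    - {"dp":[0,0,-15],"spin":0}
    - {"dp":[0,0,-40],"spin":0}
    - {"dp":[0,0,-70],"spin":0}
    - {"dp":[0,0,-100],"spin":0}
    - {"dp":[0,0,-120],"spin":0}
    - {"dp":[0,30,-125],"spin":0}
    - {"dp":[0,65,-125],"spin":0}
    - {"dp":[0,105,-125],"spin":0}
    - {"dp":[0,145,-125],"spin":0}
    - {"dp":[0,180,-125],"spin":0}

```text
time_s: 26.17
eef_pos: [0.4829, -0.0777, 0.2257]
tool_rot: [[-0.997, 0.082, 0.001], [0.082, 0.997, 0.0], [-0.001, 0.0, -1.0]]
wrist_force: [0.5, 0.1, -0.6]
opening: 0.0475
finger_force: 0.0
```

Request:
move_arm:
  commands:
    - {"dp":[0,30,0],"spin":0}
    - {"dp":[0,60,0],"spin":0}
    - {"dp":[0,90,0],"spin":0}
    - {"dp":[0,110,0],"spin":0}
    - {"dp":[0,120,0],"spin":0}
    - {"dp":[0,120,0],"spin":0}

```text
time_s: 26.67
eef_pos: [0.493, 0.0413, 0.2255]
tool_rot: [[-0.997, 0.08, 0.0], [0.08, 0.997, 0.0], [-0.0, 0.0, -1.0]]
wrist_force: [0.2, -0.9, 0.3]
opening: 0.0479
finger_force: 0.0
```

Run:
```python
from h import *
s=arm.capture("scene");t=arm.capture("top");s0=cv2.imread("pics/scene0.png")[:,:,::-1];t0=cv2.imread("pics/top0.png")[:,:,::-1]
o=arm.observe();print(o["eef_pos"],o["time_s"])
def steel(im,x0,x1,y0,y1):
    h=cv2.cvtColor(np.ascontiguousarray(im),cv2.COLOR_RGB2HSV);m=((h[...,1]<70)&(h[...,2]>110)).astype(np.uint8)
    k=np.zeros_like(m);k[y0:y1,x0:x1]=m[y0:y1,x0:x1]
    n,_,st,c=cv2.connectedComponentsWithStats(k);return [(c[i].round(1),int(st[i,4])) for i in range(1,n) if st[i,4]>15]
for im in(s0,s):print("scene",steel(im,215,335,130,225))
for im in(t0,t):print("top",steel(im,380,455,280,320))
# bar end against the stop: orange-bar row profile along the groove in the top view
u=np.array([.9966,-.082]);O=np.array([.548,-.2295])
for nm,im in(("before",t0),("now",t)):
    r=[]
    for d in range(60,126,3):
        p=O+u*d/1000;x,y=proj("top",(*p,.07 if d<103 else .078));r.append(int(im[int(round(y)),int(round(x)),2]))
    print(nm,r)
```

```text
[0.49291423 0.03948964 0.22538137] 26.7667
scene [(array([240.3, 156.6]), 128), (array([272.1, 175.7]), 41), (array([274.1, 196. ]), 216)]
scene [(array([239.1, 157.2]), 141), (array([272.2, 175.7]), 42), (array([274., 196.]), 216)]
top [(array([393. , 296.7]), 68), (array([439.9, 301.2]), 119)]
top [(array([393. , 296.7]), 68), (array([440. , 299.3]), 118)]
before [58, 59, 60, 57, 50, 48, 54, 57, 52, 50, 52, 58, 57, 55, 57, 91, 105, 105, 105, 104, 95, 79]
now [64, 63, 63, 65, 65, 64, 66, 64, 66, 66, 65, 65, 64, 62, 60, 97, 114, 115, 114, 112, 102, 86]
```

```bash
python3 -c "
from plant import arm
print(arm.close_job())"
```

```text
the job is handed in; nothing more can be done
None
```

The finished spindle is in the empty cradle groove, the thickest blank is in the saddle against the end stop, the keeper is swung to its closed limit over it, and the job is handed in at about 27 s. The hand-in returned no verdict. I checked the keeper and the bar's fit against the stop numerically in the final pictures, and the cradle by eye only just after laying the spindle.

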